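# Knock the motif die out of a printing block

## Robot

A 6-joint arm with a two-finger parallel gripper is mounted at the origin on the work surface. World frame = base frame: x ahead of the robot, y to its left, z up, the work surface at z = 0. Lengths are in m, angles in rad, forces in N, time in s.
With the tool pointing down it reaches from about 0.35 to 0.775 m from the base axis. Payload 7.3 kg.
Tool frame: the origin (TCP) lies on the centre line of the jaws, within the pads' length; the fingertips stand 14 mm ahead of it and the grasp point (between the pads) lies 5 mm behind it; z points along the fingers, y is the line along which they close (so a half turn about z gives the same grasp; the last joint's range is limited). The gripper opens to 92 mm and grips with 3 to 60 N. Pads are 19 mm wide; open, the fingers measure 130 mm over their backs; the gripper's body (75 mm by 190 mm) begins 47 mm behind the grasp point.
Start: joints at [-1.296, 0.342, 1.524, -0, 1.275, -0.146], TCP at [0.214, -0.479, 0.206] pointing down, gripper open.
Joint ranges: [-2.53, 2.53], [-0.77, 2.02], [0.04, 2.7], [-1, 4.14], [0.28, 2.66], [-3.11, 3.11]. Speed limits (rad/s): [2.57, 2.57, 3.14, 3.14, 3.14, 3.14].

## Interface

Orientations are given as a rotation vector (axis times angle).
In Python, from plant import * gives the robot as it stands.
- The arm moves only by the tool servo_tool, never from a script. Its argument "targets" is a list that holds one entry, the list of rows, each a list of 6 numbers: the shift along the tool's x, y, z in m, then the turn, a rotation vector about the tool's x, y, z in degrees. A call has 1 to 20 rows; each row shifts and turns the commanded pose from where the row before left it, along the tool's axes as they then stand; what a row does not reach is not made up. A row lasts 1/12 s, in which the tool goes at most 41.7 mm and 7.16 degrees, less where a joint would pass 70% of its speed; a pose out of reach is approached as far as the arm can. A call is refused whole if a number of a shift passes 0.0417 or a number of a turn 7.16, either way. A call with a gripper value outside its range is refused whole. "grip" is the opening, from 0 (shut) to 1 (fully open), set as the call begins (left out, the last holds). The fingers move at their own pace and stop on an object; "force" is the grip in N (left out, the last holds). Time passes only in rows, so rows that do not move let the fingers close. It gives the time, the measured TCP pose, the force, the opening and the grip force at its end, in the units of the state.
- get_obs(): the state, without advancing time (a new reading comes with each control period).
- camera(name): name is "side" or "top"; returns a dict with "image" (384x512x3 uint8, red, green, blue), "fx", "fy", "cx", "cy" (pixels), "position" and "rotation" of the camera in the world. Camera axes: x right, y down, z forward; pixel columns grow to the right and rows downward; lengths in m; the calibration is good to about 2 mm. A picture is of the moment at which its call begins. There is no depth.
- finish_job(): hands the job in; it is judged then, once.
The state is a dict: "time_s": time; "joint_pos": joint angles; "dq": joint speeds; "joint_torque": joint torques, N m; "tool_pos": TCP position; "tcp_rot": TCP orientation; "force": force on the tool from outside, world axes, zero at the start; "moment": the same for the moment, N m; "gripper_width": finger opening in m; "grip_force": force on a finger pad.
Only numpy, scipy, OpenCV 4.12 (cv2) and the standard library are available. Lean on these libraries where they do the work, as an engineer would, in place of code of your own. Each camera call takes 0.05 s, during which the arm holds its last target. There are 200 camera calls.

## Task

The brass-faced motif die is stuck tight in the pocket of the long printing block. Set the block, die upwards, over the pin of the knock-out stand, feel gently for the access hole in its underside and press the block down until it sits fully home on the post and the pin has poked the die up; never lean hard on the stand. Then lift the die out by its raised sides, lay it face up in the middle of the wooden tray without dropping it, leave the empty block sitting on the stand, and do not disturb the bowl, the spare block or the jar.

Things in the scene. Friction and masses are not known exactly. Their poses are not given: they have to be found in the camera images.
- block_center (a point): Centre, half-way up, of the long teak printing block: 110 long (x axis), 56 wide (y axis), 36 high, about 500 g with the die; plain flat sides, gripped across the 56 mm width. It starts flat on the table, carved face and brass die up (z axis out of the face). Its underside is flat.
- block: The same block; origin at its underside, below its centre. A pocket 37.5 square, 24 deep in mid-face holds the die. From its floor an access hole, 12.5 in diameter, goes straight down through the 12 mm thick bottom. Drilled by eye: central across the width, but up to 8 mm off centre either way along the length; unseen from above, so feel for it. Over 40 N on stand or pin at any time spoils it.
- die_center (a point): Centre, half-way up, of the motif die: 36 by 36 by 24 high, about 120 g, wooden body with a 4 mm brass face and a copper-coloured rosette of 1.5 mm relief; z axis out of the face, sides along x and y. It starts fully in the pocket, face flush with the block's, so its sides cannot be gripped. With the block home on the stand it stands 12 mm proud.
- die: The same die; origin at the centre of its underside. Two sprung brass cheeks low in the pocket's +y and -y walls grip it: pushing it up takes some 6 to 25 N (most when the hole is far off centre) over the first 5 to 9 mm, then they spring in below it and it stands loose. Lower it into the tray: a drop of over 10 mm spoils its face.
- stand_top (a point): Centre of the flat top of the knock-out stand's wooden post, 45 above the table, post 44 in diameter. From it an upright steel pin, 9 in diameter with a bevelled tip, sticks up 24. A block fully home has its underside on this top, its centre 18 above this point.
- stand: The knock-out stand, fixed to the table; origin under its centre. Round dark iron base 110 in diameter and 12 thick, with the wooden post and steel pin upright in its middle.
- tray_in (a point): Centre of the inner floor of the wooden tray, 6 above the table.
- tray: Open wooden tray for dies, fixed to the table; origin under its centre. Outside 150 (x axis) by 120 (y axis) by 16 high, walls and floor 6.
- bowl: Bystander: orange plastic bowl, 96 in diameter, 45 high; origin at the centre of its underside.
- spare_block: Bystander: small printing block 70 by 52 by 40 with nine dark round studs and no die; origin at the centre of its underside.
- jar: Bystander: amber glass dye jar with a brass lid, 48 in diameter, 62 high; origin at the centre of its underside.
Not all that is in view belongs to the job. Leave any red or white look-alike of the block alone.

How it is judged:
On the way, in this order (a step that is already met when the one before it is completed fails the run):
1. the block sits fully home on the stand's post with the pin in its access hole, and the die stands at least 9 mm proud of its face (z of block_center in the frame of stand_top below 0.0205 m and horizontal distance between block_center and stand_top below 0.014 m and z of die_center in the frame of block_center above 0.015 m), for 0.2 s.
2. the die is lifted clear out of the block while the block stays on the stand (distance between die_center and block_center above 0.045 m and z of block_center in the frame of stand_top below 0.022 m and horizontal distance between block_center and stand_top below 0.014 m), for 0.1 s.
At the end, for the whole second after the job is handed in: the die lies face up (within 0.12 rad) and still on the tray's floor, its centre within 35 mm of the tray's centre; the empty block sits still and level (within 0.1 rad) on the stand's post, home to within 3.5 mm, with the pin in its hole (horizontal distance between die_center and tray_in below 0.035 m and z of die_center in the frame of tray_in below 0.015 m and angle between die_center's own z axis and vertical below 0.12 rad and linear speed of each of die, block below 0.02 m/s and z of block_center in the frame of stand_top below 0.0215 m and horizontal distance between block_center and stand_top below 0.014 m and angle between block_center's own z axis and vertical below 0.1 rad); the robot touches nothing.
It fails at once if the block is pressed against the stand or its pin with more than 40 N (contact force between block and stand above 40 N).
It fails at once if the die is dropped into the tray from more than about 10 mm (faster than 0.45 m/s within 20 mm of its floor) (horizontal distance between die_center and tray_in below 0.075 m and z of die_center in the frame of tray_in below 0.032 m and linear speed of die above 0.45 m/s).
It fails at once if the bowl is moved more than 20 mm (distance of bowl from where it was at the start of the episode above 0.02 m).
It fails at once if the spare block is moved more than 20 mm (distance of spare_block from where it was at the start of the episode above 0.02 m).
It fails at once if the jar is moved more than 20 mm (distance of jar from where it was at the start of the episode above 0.02 m).
It also fails if it takes over 72 s, if anything falls off the work surface, if the arm or the gripper's body presses on something with over 40 N, if the wrist force passes 120 N, or if a joint passes its speed limit or range.

## Working session

There is one attempt and no reset: what is moved stays moved. The work goes in short steps, Python scripts to look and compute and a tool call to move; the robot and the scene stay as the last step left them, time stands still between calls to the robot, and variables do not carry over. Pictures are saved under pics/ and viewed, at most 10 in all, crops included, and the job is handed in when it is done.

Besides the shell and the picture viewer there is one more tool, called as name(argument=value, ...), one argument or row to a line, values as JSON. servo_tool: Moves the arm, as the interface text tells. Its arguments: {"type":"object","properties":{"targets":{"type":"array"},"grip":{"type":"number"},"force":{"type":"number"}},"required":["targets"]}

```bash
mkdir -p pics; ls
python3 - <<'E'
from plant import *
import cv2,numpy as np
for n in("top","side"):
    c=camera(n); cv2.imwrite(f"pics/{n}0.png",c["image"][:,:,::-1]); print(n,c["fx"],c["fy"],c["cx"],c["cy"],c["position"],np.round(c["rotation"],4).tolist())
o=get_obs(); print(o)
E
```

```text
pics
top 375.4848749146253 375.4848749146253 251.970077326556 193.40053184969364 [ 0.44789673 -0.07096991  0.87776507] [-2.0987, 2.1386, -0.16]
side 469.35470465494586 469.35470465494586 258.4009145110229 184.70414419756074 [ 0.51175856 -0.90975977  0.71295389] [-2.205, 0.0832, -0.0595]
{'time_s': 0.1, 'joint_pos': array([-1.29601658e+00,  3.42639764e-01,  1.52490708e+00, -3.03302095e-05,
        1.27540753e+00, -1.45970341e-01]), 'dq': array([ 5.11775273e-04, -1.58874098e-03, -2.75602303e-03, -2.84266151e-04,
       -2.29125671e-05,  2.71884924e-04]), 'joint_torque': array([ 2.15760556e-03, -4.32002449e+01, -2.44695926e+01,  7.19887996e-02,
        5.25960024e-02, -3.52438838e-05]), 'tool_pos': array([ 0.21435284, -0.47882223,  0.20582641]), 'tcp_rot': array([-3.07099888e+00, -6.55778590e-01,  1.83062565e-04]), 'force': array([-0.63766923,  0.479319  , -0.08678419]), 'moment': array([ 0.02741303, -0.01351695, -0.00446459]), 'grip_force': 0.0, 'gripper_width': 0.0915248037790019}
```

View pics/top0.png

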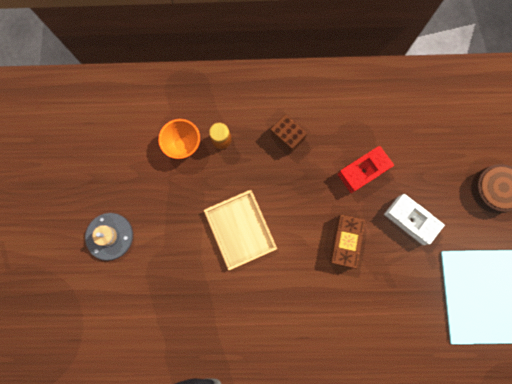

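View pics/side0.png

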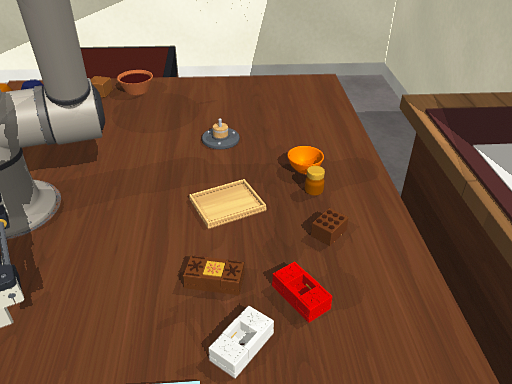

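The top view shows the teak block with its brass die at (348,242), the stand at (108,237) and the tray at (240,230). The bowl is at (180,139), the jar at (220,134) and the spare block at (289,132).
What could be taken for the block: teak with brass die (348,242), red (366,169), white (414,219) and the studded spare (289,132). I choose the teak one, and will measure it and check it in a crop.

```bash
cat > h.py <<'E'
from plant import *
import cv2,numpy as np
from scipy.spatial.transform import Rotation as R
def cam(n):
    c=camera(n); c["R"]=R.from_rotvec(c["rotation"]).as_matrix(); c["hsv"]=cv2.cvtColor(c["image"],cv2.COLOR_RGB2HSV); return c
def ray(c,uv,z):
    d=c["R"]@np.array([(uv[0]-c["cx"])/c["fx"],(uv[1]-c["cy"])/c["fy"],1]); p=c["position"]
    return p+d*(z-p[2])/d[2]
def proj(c,P):
    q=c["R"].T@(np.array(P)-c["position"]); return np.array([c["fx"]*q[0]/q[2]+c["cx"],c["fy"]*q[1]/q[2]+c["cy"]])
def blob(c,lo,hi,box):
    m=cv2.inRange(c["hsv"],lo,hi); k=np.zeros_like(m); x0,y0,x1,y1=box; k[y0:y1,x0:x1]=m[y0:y1,x0:x1]
    cs,_=cv2.findContours(k,cv2.RETR_EXTERNAL,cv2.CHAIN_APPROX_NONE); return max(cs,key=cv2.contourArea)[:,0].astype(float)
def rect(P):
    return cv2.minAreaRect(np.float32(P[:,:2]*1000))
E
python3 - <<'E'
from h import *
c=cam("top")
for n,uv in dict(die=(342,236),teak=(340,258),table=(300,300),post=(100,240),base=(108,255),tray=(240,230),wall=(214,207)).items(): print(n,c["hsv"][uv[1],uv[0]])
def go(n,c,lo,hi,box,z):
    b=blob(c,lo,hi,box); P=np.array([ray(c,u,z) for u in b]); r=rect(P); print(n,len(b),np.round(b.mean(0)),np.round(r[0],1),np.round(r[1],1),round(r[2],1), np.round(cv2.boxPoints(r)).tolist())
go("die",c,(15,120,150),(35,255,255),(325,210,370,270),.036)
go("tray",c,(12,60,120),(30,255,255),(195,180,285,280),.016)
go("base",c,(85,20,20),(135,255,140),(75,205,140,270),.012)
go("post",c,(8,50,120),(30,200,255),(85,215,130,260),.045)
s=cam("side")
go("sdie",s,(15,120,150),(35,255,255),(175,240,250,300),.036)
go("stray",s,(12,60,120),(30,255,255),(180,170,275,230),.016)
go("spost",s,(8,50,120),(30,200,255),(195,115,245,155),.045)
go("sbase",s,(85,20,20),(135,255,140),(195,115,245,155),.012)
im=np.hstack([cv2.resize(c["image"][205:280,310:385],(400,400)),cv2.resize(c["image"][200:275,70:145],(400,400))])
cv2.imwrite("pics/crop.png",im[:,:,::-1])
E
```

```text
die [ 25 152 252]
teak [  9 159 117]
table [ 10 159 128]
post [ 22 103 250]
base [103  19 120]
tray [ 25  83 254]
wall [ 23 100 254]
die 64 [348. 241.] [ 486.3 -262.5] [39.3 39.2] 75.5 [[462.0, -277.0], [500.0, -286.0], [510.0, -248.0], [472.0, -239.0]]
tray 215 [240. 230.] [518.6 -21.3] [155.3 124. ] 22.5 [[423.0, 6.0], [471.0, -108.0], [614.0, -49.0], [567.0, 66.0]]
base 4 [124. 242.] [492.3 245.3] [2.5 2.3] 89.0 [[491.0, 244.0], [493.0, 244.0], [493.0, 246.0], [491.0, 247.0]]
post 66 [104. 235.] [508.2 280.1] [54.9 44.5] 89.0 [[485.0, 253.0], [530.0, 252.0], [531.0, 307.0], [486.0, 308.0]]
sdie 60 [214. 268.] [ 485.7 -263.6] [37.9 36.5] 76.7 [[464.0, -278.0], [499.0, -286.0], [508.0, -249.0], [472.0, -241.0]]
stray 179 [226. 203.] [518.6 -31.8] [155.4 139.5] 22.5 [[420.0, 3.0], [474.0, -126.0], [617.0, -66.0], [564.0, 62.0]]
spost 80 [220. 130.] [506.3 262.2] [91.  40.4] 88.4 [[485.0, 217.0], [525.0, 216.0], [528.0, 307.0], [487.0, 308.0]]
sbase 99 [220. 139.] [505.6 274. ] [113.2 104.7] 87.3 [[451.0, 220.0], [555.0, 215.0], [561.0, 328.0], [456.0, 333.0]]
```

View pics/crop.png

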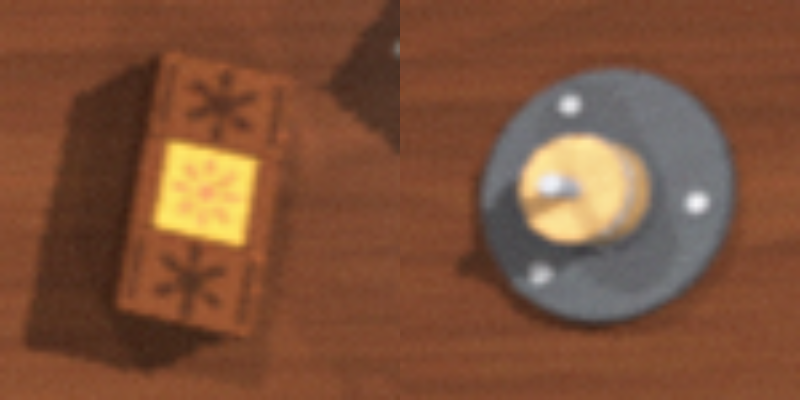

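The crop confirms the teak block with the yellow brass rosette die. The stand's pin tip is near full-image pixel (98,234). I'll fix the pin position from the base ellipse and the pin tip in both views.

```bash
cat >> h.py <<'E'
def base(c,box):
    hsv=c["hsv"]; m=np.uint8((hsv[:,:,1]<95)&(hsv[:,:,2]<200))*255; k=np.zeros_like(m); x0,y0,x1,y1=box; k[y0:y1,x0:x1]=m[y0:y1,x0:x1]
    k=cv2.morphologyEx(k,cv2.MORPH_OPEN,np.ones((3,3)))
    cs,_=cv2.findContours(k,cv2.RETR_EXTERNAL,cv2.CHAIN_APPROX_NONE); b=cv2.convexHull(max(cs,key=cv2.contourArea))[:,0].astype(float)
    return b
E
python3 - <<'E'
from h import *
t=cam("top");s=cam("side")
for c,box in((t,(78,205,140,268)),(s,(195,112,245,155))):
    b=base(c,box);P=np.float32([ray(c,u,.012)[:2]*1000 for u in b]); print("base",np.round(cv2.minEnclosingCircle(P)[0],1),round(cv2.minEnclosingCircle(P)[1],1),np.round(cv2.fitEllipse(P)[0],1),np.round(cv2.fitEllipse(P)[1],1))
    P0=np.array([.507,.281,.069]); uv=proj(c,P0); print("pin proj",uv, "post",proj(c,[.507,.281,.045]))
print("pin top",ray(t,(98.1,234.3),.067))
for uv in((220,139),(180,139)): print(ray(t,uv,.045))
o=get_obs(); M=R.from_rotvec(o["tcp_rot"]).as_matrix(); print(np.round(M,3)); print("to block",M.T@(np.array([.4862,-.263,.12])-o["tool_pos"]))
def up(c,u0,v0,w,h): return cv2.resize(c["image"][v0:v0+h,u0:u0+w],(400,400),interpolation=cv2.INTER_CUBIC)
cv2.imwrite("pics/pin.png",np.hstack([up(t,80,215,40,40),up(s,200,112,40,40)])[:,:,::-1])
E
```

```text
base [508.  283.6] 56.5 [508.1 283.4] [110.2 112.2]
pin proj [ 98.99159456 234.77915286] post [103.5830082  235.48207858]
base [507.  274.7] 61.9 [506.2 275.3] [109.8 126.7]
pin proj [219.71077839 119.12625096] post [220.01382802 126.53104219]
pin top [0.50822129 0.28388773 0.067     ]
[0.72492466 0.02015679 0.045     ]
[0.7272673  0.11334106 0.045     ]
[[ 0.913  0.408 -0.   ]
 [ 0.408 -0.913  0.   ]
 [ 0.    -0.    -1.   ]]
to block [ 0.33628826 -0.08617689  0.08626377]
```

View pics/pin.png

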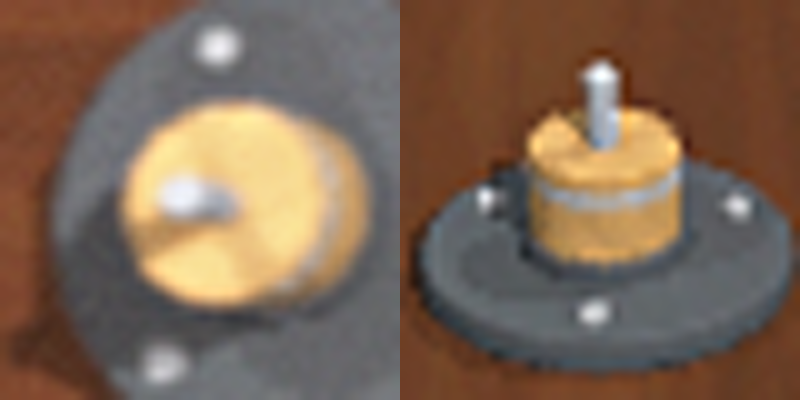

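The pin tip is at crop (185,195) in the top view and (600,65) in the side view. That agrees with a pin at about (0.5075, 0.283). Moving above the block.

servo_tool(
  targets=[
    [[0.0336,-0.0086,0.0036,0,0,0],[0.0336,-0.0086,0.0036,0,0,0],[0.0336,-0.0086,0.0036,0,0,0],[0.0336,-0.0086,0.0036,0,0,0],[0.0336,-0.0086,0.0036,0,0,0],[0.0336,-0.0086,0.0036,0,0,0],[0.0336,-0.0086,0.0036,0,0,0],[0.0336,-0.0086,0.0036,0,0,0],[0.0336,-0.0086,0.0036,0,0,0],[0.0336,-0.0086,0.0036,0,0,0],[0,0,0.01,0,0,6.2],[0,0,0.01,0,0,6.2],[0,0,0.01,0,0,6.2],[0,0,0.01,0,0,6.2],[0,0,0.01,0,0,6.2],[0,0,0.005,0,0,6.2],[0,0,0,0,0,0]],
  ],
  grip=1,
)

```text
time_s: 1.72
tool_pos: [0.4853, -0.263, 0.1141]
tcp_rot: [-3.119, 0.364, 0.004]
force: [0.5, -0.1, 0.1]
gripper_width: 0.092
grip_force: 0.0
```

```bash
cat >> h.py <<'E'
def to(P):
    o=get_obs(); M=R.from_rotvec(o["tcp_rot"]).as_matrix(); print("t",o["time_s"],"pos",np.round(o["tool_pos"],4),"F",np.round(o["force"],1),"xang",round(np.degrees(np.arctan2(M[1,0],M[0,0])),1),"zax",np.round(M[:,2],3),"w",round(o["gripper_width"],4)); print("shift",np.round(M.T@(np.array(P)-o["tool_pos"]),4)); return M
E
python3 - <<'E'
from h import *
to([.4862,-.263,.02])
c=cam("side");cv2.imwrite("pics/a.png",cv2.resize(c["image"][150:350,80:330],(750,600))[:,:,::-1])
E
```

```text
t 1.7167 pos [ 0.4853 -0.263   0.1141] F [ 0.5 -0.1  0.1] xang -13.3 zax [-0.002  0.001 -1.   ] w 0.092
shift [ 0.0011 -0.0001  0.0941]
```

View pics/a.png

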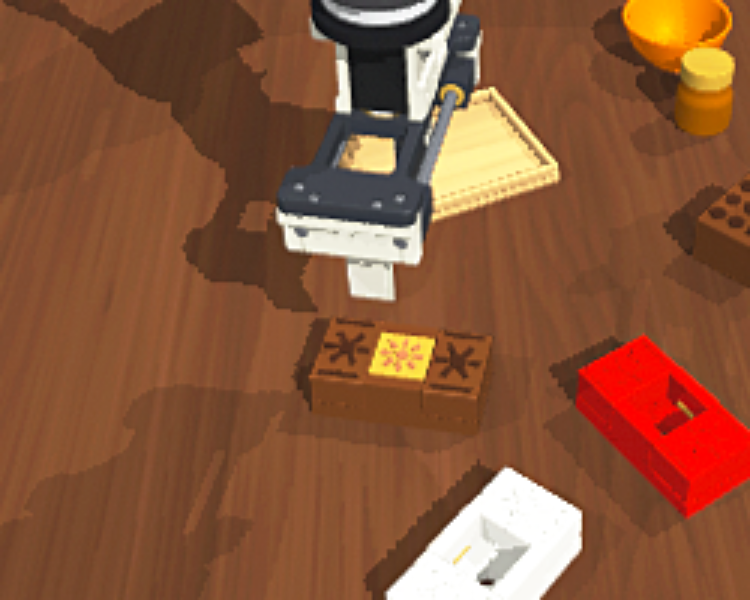

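The jaws are aligned with the block and straddle it at crop (395,360). Descending and gripping.

servo_tool(
  targets=[
    [[0.001,0,0.03,0,0,0],[0,0,0.03,0,0,0],[0,0,0.02,0,0,0],[0,0,0.009,0,0,0],[0,0,0.004,0,0,0],[0,0,0,0,0,0]],
  ],
)

```text
time_s: 2.27
tool_pos: [0.4872, -0.2638, 0.0225]
tcp_rot: [3.121, -0.356, -0.0]
force: [0.3, 1.1, 0.9]
gripper_width: 0.0917
grip_force: 0.0
```

servo_tool(
  targets=[
    [[0,0,0,0,0,0],[0,0,0,0,0,0],[0,0,0,0,0,0],[0,0,0,0,0,0],[0,0,0,0,0,0],[0,0,0,0,0,0],[0,0,0,0,0,0],[0,0,0,0,0,0]],
  ],
  grip=0,
  force=50,
)

```text
time_s: 2.93
tool_pos: [0.487, -0.2637, 0.0225]
tcp_rot: [3.121, -0.358, 0.0]
force: [-0.1, -1.0, -0.1]
gripper_width: 0.043
grip_force: 0.0
```

Run:
```python
from h import *
to([.5075,.283,.12])
```

```text
t 2.9333 pos [ 0.487  -0.2637  0.0225] F [-0.1 -1.  -0.1] xang -13.1 zax [ 0. -0. -1.] w 0.043
shift [-0.1039 -0.5371 -0.0976]
```

A width of 43 mm is less than the 56 mm block, so something is off. Looking.

Run:
```python
from h import *
print(get_obs())
c=cam("side");t=cam("top");a=cv2.resize(c["image"][170:350,130:310],(400,400));b=cv2.resize(t["image"][180:300,290:410],(400,400));cv2.imwrite("pics/b.png",np.hstack([a,b])[:,:,::-1])
```

```text
{'time_s': 2.9333, 'joint_pos': array([-6.34648907e-01,  6.02756701e-01,  1.66393430e+00, -6.88089484e-05,
        8.74800094e-01,  1.16465128e+00]), 'dq': array([-4.03176956e-05,  5.09780590e-04,  1.46550741e-03,  1.51001855e-04,
        1.21882270e-04,  7.57819155e-04]), 'joint_torque': array([ 3.08439718e-03, -5.00037432e+01, -1.84035230e+01,  5.04855928e-02,
       -6.01348327e-02, -6.48506593e-04]), 'tool_pos': array([ 0.48700895, -0.26371322,  0.02247548]), 'tcp_rot': array([ 3.12102276e+00, -3.58072828e-01,  9.71618179e-05]), 'force': array([-0.11335217, -0.99003128, -0.08906718]), 'moment': array([0.04138895, 0.08162717, 0.00606001]), 'grip_force': 0.0, 'gripper_width': 0.04295797305882586}
```

View pics/b.png

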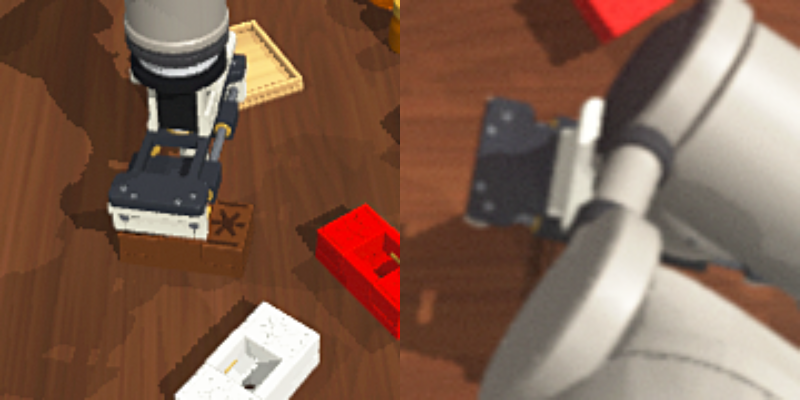

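The side view shows the block unmoved at crop (120–250, 205–272). No finger is visible in front of its near face, so I'll check where the fingertip really was against the calibration.

Run:
```python
from h import *
c=cam("side")
y=np.array([np.cos(np.radians(-103.2)),np.sin(np.radians(-103.2)),0])
p=np.array([.4853,-.263,.1001])
for d in(.046,.056,.065): print("a tip",d,proj(c,p+d*y))
print("seen (203,250)")
p=np.array([.487,-.2637,.0085])
for d in(.021,.028,.04): print("b tip",d,proj(c,p+d*y), "z.05",proj(c,p+d*y+[0,0,.05]),"z+.062",proj(c,p+d*y+[0,0,.062]))
print("near face base",proj(c,np.array([.4862,-.263,0])+.028*y),proj(c,np.array([.4862,-.263,.036])+.028*y))
for n,q in dict(l=(184,270)).items(): print(n,ray(c,q,.036))
im=c["image"][240:300,170:260]; cv2.imwrite("pics/c.png",cv2.resize(im,(800,533),interpolation=cv2.INTER_CUBIC)[:,:,::-1])
```

```text
a tip 0.046 [206.23982867 261.59960881]
a tip 0.056 [204.91070518 265.62148469]
a tip 0.065 [203.69262098 269.30736   ]
seen (203,250)
b tip 0.021 [212.63854365 285.82378463] z.05 [211.44161151 267.92416759] z+.062 [211.14234673 263.44878846]
b tip 0.028 [211.82511187 288.55196387] z.05 [210.59324992 270.63086494] z+.062 [210.28517298 266.14896878]
b tip 0.04 [210.40724638 293.3073611 ] z.05 [209.11366926 275.35146653] z+.062 [208.79001365 270.85886549]
near face base [211.61479342 291.22830879] [210.7365521  278.58842768]
l [ 0.42802215 -0.26441389  0.036     ]
```

View pics/c.png

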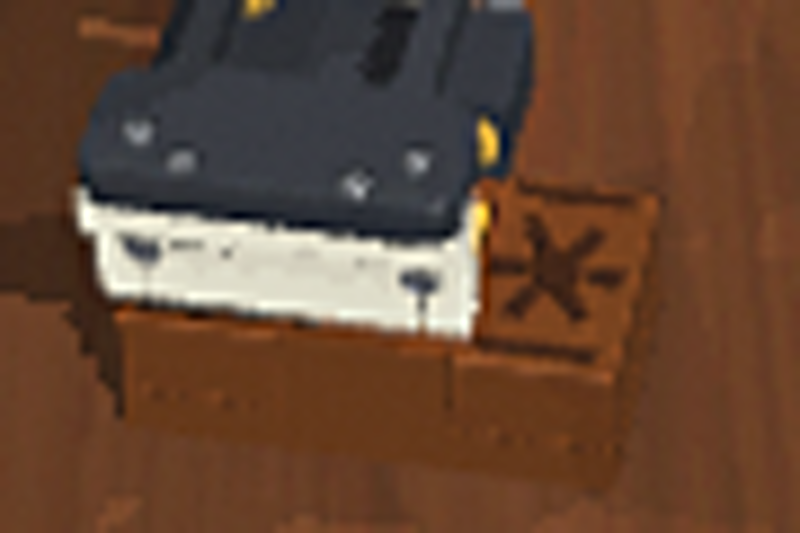

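servo_tool(
  targets=[
    [[0,0,0,0,0,0],[0,0,0,0,0,0]],
  ],
)

```text
time_s: 3.25
tool_pos: [0.487, -0.2637, 0.0224]
tcp_rot: [3.121, -0.358, 0.0]
force: [-0.1, 0.2, -0.1]
gripper_width: 0.0181
grip_force: 0.0
```

The fingers keep closing (18 mm) with no force, so they are above the block: the real fingertips sit higher than the reported pose implies. The images show the same, with the tip about 15 px higher in the side view. I'll calibrate by touch: shift onto the plain teak end of the block and descend gently with the fingers shut.

servo_tool(
  targets=[
    [[0.0175,0,0,0,0,0],[0.0175,0,0,0,0,0],[0,0,0.002,0,0,0],[0,0,0.002,0,0,0],[0,0,0.002,0,0,0],[0,0,0,0,0,0]],
  ],
)

```text
time_s: 3.75
tool_pos: [0.5202, -0.2712, 0.0161]
tcp_rot: [-3.121, 0.358, 0.002]
force: [0.1, -0.2, 0.2]
gripper_width: 0.0002
grip_force: 0.0
```

Run:
```python
from h import *
to([.4862,-.263,.02])
c=cam("side");t=cam("top");a=cv2.resize(c["image"][130:310,100:280],(400,400));b=cv2.resize(c["image"][220:310,160:260],(400,400),interpolation=cv2.INTER_CUBIC);cv2.imwrite("pics/d.png",np.hstack([a,b])[:,:,::-1])
```

```text
t 3.75 pos [ 0.5202 -0.2712  0.0161] F [ 0.1 -0.2  0.2] xang -13.1 zax [-0.001  0.001 -1.   ] w 0.0002
shift [-0.0349 -0.0003 -0.0038]
```

View pics/d.png

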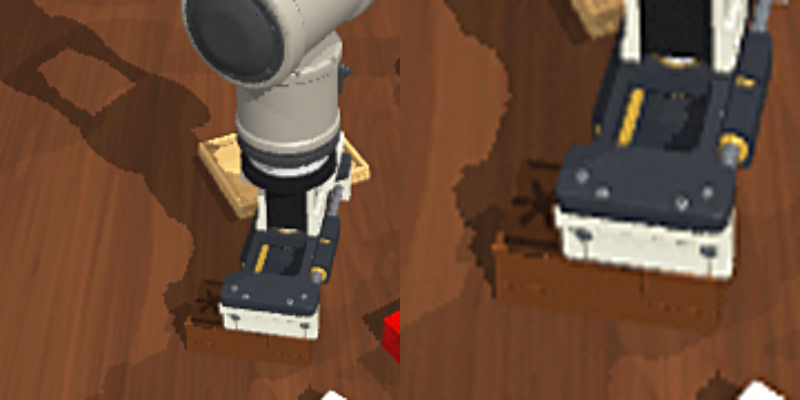

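With the fingers shut there is still no contact, and the gripper body sits above the block at crop (650,240). Continuing the gentle probe.

servo_tool(
  targets=[
    [[0,0,0.002,0,0,0],[0,0,0.002,0,0,0],[0,0,0.002,0,0,0],[0,0,0,0,0,0]],
  ],
)

```text
time_s: 4.18
tool_pos: [0.5207, -0.2716, 0.0156]
tcp_rot: [3.12, -0.357, 0.002]
force: [-13.0, 7.7, 41.5]
gripper_width: 0.0004
grip_force: 20.5
```

servo_tool(
  targets=[
    [[0,0,0.002,0,0,0],[0,0,0.002,0,0,0],[0,0,0,0,0,0]],
  ],
)

```text
time_s: 4.43
tool_pos: [0.5209, -0.2717, 0.0154]
tcp_rot: [3.119, -0.357, 0.004]
force: [-22.4, 13.2, 69.7]
gripper_width: 0.0002
grip_force: 34.5
```

Contact came at reported z = 0.0156, where the block face is at 0.036. So the true fingertip height is reported z + 0.020, a constant 34 mm bias in z, and the servo stiffness is about 7 N/mm. Backing off, opening, and recentring.

servo_tool(
  targets=[
    [[0,0,-0.03,0,0,0],[0,0,-0.022,0,0,0],[-0.0175,0,0,0,0,0],[-0.0175,0,0,0,0,0],[0,0,0,0,0,0],[0,0,0,0,0,0],[0,0,0,0,0,0],[0,0,0,0,0,0],[0,0,0,0,0,0],[0,0,0,0,0,0],[0,0,0,0,0,0],[0,0,0,0,0,0],[0,0,0,0,0,0],[0,0,0,0,0,0],[0,0,0,0,0,0]],
  ],
  grip=1,
)

```text
time_s: 5.68
tool_pos: [0.487, -0.2637, 0.0584]
tcp_rot: [3.121, -0.358, 0.0]
force: [-0.4, -0.5, -0.1]
gripper_width: 0.0912
grip_force: 0.0
```

Run:
```python
from h import *
to([.4862,-.263,-.013])
c=cam("side")
# block ends in side view: compare with start picture
o=cv2.imread("pics/side0.png"); n=c["image"][:,:,::-1]
b=cv2.resize(np.vstack([o[225:300,160:270],n[225:300,160:270]]),(550,600+150-0)[:2] if 0 else (440,600),interpolation=cv2.INTER_CUBIC); cv2.imwrite("pics/e.png",b)
```

```text
t 5.6833 pos [ 0.487  -0.2637  0.0584] F [-0.4 -0.5 -0.1] xang -13.1 zax [ 0. -0. -1.] w 0.0912
shift [-0.001  -0.0005  0.0714]
```

View pics/e.png

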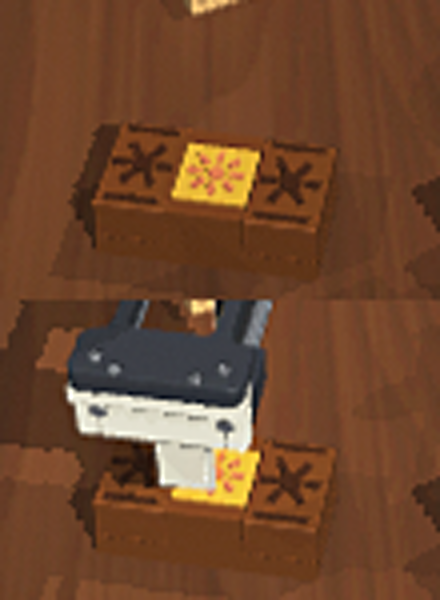

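The block is unmoved. The open finger tip at px (207,272) agrees with the corrected height, and y is fine. Descending to grip.

servo_tool(
  targets=[
    [[-0.001,0,0.02,0,0,0],[0,0,0.02,0,0,0],[0,0,0.015,0,0,0],[0,0,0.01,0,0,0],[0,0,0.005,0,0,0],[0,0,0,0,0,0]],
  ],
)

```text
time_s: 6.23
tool_pos: [0.4856, -0.2632, -0.0124]
tcp_rot: [-3.12, 0.358, 0.002]
force: [0.1, 0.3, 0.3]
gripper_width: 0.0918
grip_force: 0.0
```

servo_tool(
  targets=[
    [[0,0,0,0,0,0],[0,0,0,0,0,0],[0,0,0,0,0,0],[0,0,0,0,0,0],[0,0,0,0,0,0],[0,0,0,0,0,0],[0,0,0,0,0,0],[0,0,0,0,0,0]],
  ],
  grip=0,
  force=55,
)

```text
time_s: 6.9
tool_pos: [0.4862, -0.2637, -0.0112]
tcp_rot: [3.121, -0.358, 0.001]
force: [-1.1, -1.4, 3.7]
gripper_width: 0.0558
grip_force: 55.0
```

Gripped: 55.8 mm at 55 N. Lifting and carrying to above the stand.

servo_tool(
  targets=[
    [[0,0,-0.015,0,0,0],[0,0,-0.03,0,0,0],[0,0,-0.035,0,0,0],[0,0,-0.035,0,0,0],[-0.005,-0.028,0,0,0,0],[-0.007,-0.036,0,0,0,0],[-0.007,-0.036,0,0,0,0],[-0.007,-0.036,0,0,0,0],[-0.007,-0.036,0,0,0,0],[-0.007,-0.036,0,0,0,0],[-0.007,-0.036,0,0,0,0],[-0.007,-0.036,0,0,0,0],[-0.007,-0.036,0,0,0,0],[-0.007,-0.036,0,0,0,0],[-0.007,-0.036,0,0,0,0],[-0.007,-0.036,0,0,0,0],[-0.007,-0.036,0,0,0,0],[-0.007,-0.036,0,0,0,0],[-0.007,-0.036,0,0,0,0],[0,0,0,0,0,0]],
  ],
)

```text
time_s: 8.57
tool_pos: [0.5051, 0.2842, 0.1024]
tcp_rot: [-3.119, 0.35, 0.001]
force: [-0.0, -1.1, -4.8]
gripper_width: 0.0556
grip_force: 55.0
```

Run:
```python
from h import *
to([.5075,.283,.075])
def go(n,c,box):
    b=blob(c,(15,120,150),(35,255,255),box); m=b.mean(0); print(n,len(b),m); return b
s=cam("side");t=cam("top")
o=get_obs();P=o["tool_pos"]+[0,0,.0112+.036]
uv=proj(s,P);print("die expected side",uv, "top",proj(t,P))
for c in(s,t):
    u=proj(c,P).astype(int); b=blob(c,(15,120,150),(35,255,255),(u[0]-30,u[1]-25,u[0]+30,u[1]+25)); Q=np.array([ray(c,q,P[2]) for q in b]); r=rect(Q); print(len(b),b.mean(0),np.round(r[0],1),np.round(r[1],1))
cv2.imwrite("pics/f.png",np.hstack([s["image"][40:240,120:320],t["image"][130:330,20:220]])[:,:,::-1])
```

```text
t 8.5667 pos [0.5051 0.2842 0.1024] F [-0.  -1.1 -4.8] xang -12.8 zax [-0.001  0.003 -1.   ] w 0.0556
shift [0.0027 0.0007 0.0274]
die expected side [217.89530624  93.50126009] top [ 82.41696334 233.15002296]
6 [221.5  95. ] [514.6 269.2] [ 6.  11.3]
26 [ 78.88461538 226.61538462] [517.1 285.8] [13.8 11.8]
```

The die is mostly hidden here, but the weight reads right (−4.8 N). Centring over the pin and lowering to just above contact, which I expect at reported z ≈ 0.058.

servo_tool(
  targets=[
    [[0.0027,0.0007,0.015,0,0,0],[0,0,0.015,0,0,0],[0,0,0.008,0,0,0],[0,0,0.002,0,0,0],[0,0,0.001,0,0,0],[0,0,0.001,0,0,0],[0,0,0.001,0,0,0],[0,0,0,0,0,0]],
  ],
)

```text
time_s: 9.33
tool_pos: [0.509, 0.2767, 0.0609]
tcp_rot: [-3.121, 0.358, -0.001]
force: [0.5, 0.4, -4.0]
gripper_width: 0.0557
grip_force: 55.0
```

servo_tool(
  targets=[
    [[0,0,0.001,0,0,0],[0,0,0.001,0,0,0],[0,0,0,0,0,0]],
  ],
)

```text
time_s: 9.58
tool_pos: [0.5086, 0.2768, 0.0584]
tcp_rot: [3.121, -0.358, 0.0]
force: [0.4, 0.5, -5.1]
gripper_width: 0.0554
grip_force: 55.0
```

The arm had been overshooting when I read the pose; it settled at y = 0.2768. Correcting to the pin.

servo_tool(
  targets=[
    [[-0.0012,-0.0028,-0.001,0,0,0],[-0.0012,-0.0028,0,0,0,0],[0,0,0,0,0,0],[0,0,0,0,0,0]],
  ],
)

```text
time_s: 9.92
tool_pos: [0.5076, 0.2831, 0.0594]
tcp_rot: [3.121, -0.357, 0.0]
force: [0.4, 0.0, -5.2]
gripper_width: 0.0559
grip_force: 55.0
```

servo_tool(
  targets=[
    [[0,0,0.001,0,0,0],[0,0,0.001,0,0,0],[0,0,0,0,0,0]],
  ],
)

```text
time_s: 10.17
tool_pos: [0.5074, 0.2826, 0.0571]
tcp_rot: [3.121, -0.358, -0.001]
force: [0.8, -0.5, -4.6]
gripper_width: 0.0559
grip_force: 55.0
```

servo_tool(
  targets=[
    [[0,0,0.001,0,0,0],[0,0,0,0,0,0]],
  ],
)

```text
time_s: 10.33
tool_pos: [0.5076, 0.2827, 0.0563]
tcp_rot: [3.121, -0.358, 0.0]
force: [0.1, 0.9, -4.0]
gripper_width: 0.0558
grip_force: 55.0
```

servo_tool(
  targets=[
    [[0,0,0.001,0,0,0],[0,0,0,0,0,0]],
  ],
)

```text
time_s: 10.5
tool_pos: [0.5076, 0.2829, 0.0553]
tcp_rot: [-3.121, 0.358, -0.0]
force: [-0.7, 1.7, -5.1]
gripper_width: 0.0559
grip_force: 55.0
```

servo_tool(
  targets=[
    [[0,0,0.001,0,0,0],[0,0,0,0,0,0]],
  ],
)

```text
time_s: 10.67
tool_pos: [0.5076, 0.283, 0.0543]
tcp_rot: [-3.121, 0.358, -0.0]
force: [-0.7, 1.9, -4.8]
gripper_width: 0.0558
grip_force: 55.0
```

servo_tool(
  targets=[
    [[0,0,0.001,0,0,0],[0,0,0.001,0,0,0],[0,0,0,0,0,0]],
  ],
)

```text
time_s: 10.92
tool_pos: [0.5076, 0.2829, 0.0522]
tcp_rot: [-3.121, 0.358, 0.0]
force: [0.2, 2.8, -4.6]
gripper_width: 0.0554
grip_force: 55.0
```

servo_tool(
  targets=[
    [[0,0,0.001,0,0,0],[0,0,0.001,0,0,0],[0,0,0,0,0,0]],
  ],
)

```text
time_s: 11.17
tool_pos: [0.5076, 0.283, 0.0503]
tcp_rot: [-3.121, 0.358, -0.0]
force: [-1.3, 3.3, -4.5]
gripper_width: 0.0558
grip_force: 55.0
```

servo_tool(
  targets=[
    [[0,0,0.001,0,0,0],[0,0,0.001,0,0,0],[0,0,0,0,0,0]],
  ],
)

```text
time_s: 11.42
tool_pos: [0.5076, 0.283, 0.0483]
tcp_rot: [-3.121, 0.358, -0.0]
force: [-1.0, 3.4, -3.8]
gripper_width: 0.0553
grip_force: 55.0
```

A lateral force of +3.4 N with no vertical force means the pin is already in the hole, bearing lightly on one wall. Easing 0.5 mm towards +y and continuing to the die.

servo_tool(
  targets=[
    [[0,-0.0005,0.001,0,0,0],[0,0,0.001,0,0,0],[0,0,0,0,0,0]],
  ],
)

```text
time_s: 11.67
tool_pos: [0.5076, 0.2831, 0.0461]
tcp_rot: [3.121, -0.358, -0.0]
force: [-0.9, 2.3, -5.2]
gripper_width: 0.0559
grip_force: 55.0
```

servo_tool(
  targets=[
    [[0,0,0.001,0,0,0],[0,0,0.001,0,0,0],[0,0,0,0,0,0]],
  ],
)

```text
time_s: 11.92
tool_pos: [0.5079, 0.2832, 0.045]
tcp_rot: [-3.121, 0.358, -0.001]
force: [-3.7, 2.1, 2.7]
gripper_width: 0.0557
grip_force: 55.0
```

servo_tool(
  targets=[
    [[0,0,0.001,0,0,0],[0,0,0.0005,0,0,0],[0,0,0,0,0,0]],
  ],
)

```text
time_s: 12.17
tool_pos: [0.508, 0.2833, 0.0439]
tcp_rot: [-3.121, 0.358, -0.002]
force: [-3.4, 1.9, 6.4]
gripper_width: 0.0556
grip_force: 55.0
```

The die is touched at about 0.0457, as predicted, so the pin is in the hole and I'm pushing it out gently.

servo_tool(
  targets=[
    [[0,0,0.001,0,0,0],[0,0,0.0005,0,0,0],[0,0,0,0,0,0]],
  ],
)

```text
time_s: 12.42
tool_pos: [0.5081, 0.2834, 0.0425]
tcp_rot: [-3.121, 0.358, -0.002]
force: [-3.8, 1.2, 6.6]
gripper_width: 0.0555
grip_force: 55.0
```

servo_tool(
  targets=[
    [[0,0,0.001,0,0,0],[0,0,0.0005,0,0,0],[0,0,0,0,0,0]],
  ],
)

```text
time_s: 12.67
tool_pos: [0.5081, 0.2833, 0.0411]
tcp_rot: [-3.121, 0.358, -0.002]
force: [-3.2, 2.0, 8.4]
gripper_width: 0.0554
grip_force: 55.0
```

servo_tool(
  targets=[
    [[0,0,0.001,0,0,0],[0,0,0,0,0,0]],
  ],
)

```text
time_s: 12.83
tool_pos: [0.5079, 0.2833, 0.0396]
tcp_rot: [-3.121, 0.358, -0.001]
force: [-2.2, 2.7, 2.9]
gripper_width: 0.0555
grip_force: 55.0
```

servo_tool(
  targets=[
    [[0,0,0.001,0,0,0],[0,0,0.001,0,0,0],[0,0,0,0,0,0]],
  ],
)

```text
time_s: 13.08
tool_pos: [0.5077, 0.2832, 0.0363]
tcp_rot: [3.121, -0.358, -0.0]
force: [-1.4, 3.5, -1.2]
gripper_width: 0.0557
grip_force: 55.0
```

servo_tool(
  targets=[
    [[0,0,0.001,0,0,0],[0,0,0.001,0,0,0],[0,0,0,0,0,0]],
  ],
)

```text
time_s: 13.33
tool_pos: [0.5077, 0.2832, 0.0343]
tcp_rot: [3.121, -0.358, -0.001]
force: [-0.2, 2.8, -5.0]
gripper_width: 0.0557
grip_force: 55.0
```

servo_tool(
  targets=[
    [[0,0,0.001,0,0,0],[0,0,0,0,0,0]],
  ],
)

```text
time_s: 13.5
tool_pos: [0.5077, 0.2831, 0.0338]
tcp_rot: [3.121, -0.358, -0.0]
force: [-0.7, 3.1, -1.5]
gripper_width: 0.0561
grip_force: 55.0
```

servo_tool(
  targets=[
    [[0,0,0.001,0,0,0],[0,0,0,0,0,0]],
  ],
)

```text
time_s: 13.67
tool_pos: [0.5078, 0.2832, 0.0337]
tcp_rot: [3.121, -0.358, 0.001]
force: [-4.1, 1.1, 5.9]
gripper_width: 0.0559
grip_force: 55.0
```

Home: z stopped at 0.0337 (0.0338 predicted), with gentle force and the push released earlier. Relaxing, opening and rising to die grip height.

servo_tool(
  targets=[
    [[0,0,-0.001,0,0,0],[0,0,0,0,0,0],[0,0,0,0,0,0]],
  ],
)

```text
time_s: 13.92
tool_pos: [0.5077, 0.2831, 0.0338]
tcp_rot: [3.121, -0.358, -0.0]
force: [-1.7, 2.3, -1.1]
gripper_width: 0.0555
grip_force: 55.0
```

servo_tool(
  targets=[
    [[0,0,0,0,0,0],[0,0,0,0,0,0],[0,0,0,0,0,0],[0,0,0,0,0,0],[0,0,0,0,0,0]],
  ],
  grip=0.9,
  force=20,
)

```text
time_s: 14.33
tool_pos: [0.5079, 0.283, 0.034]
tcp_rot: [3.121, -0.358, 0.001]
force: [-0.3, -0.6, 0.6]
gripper_width: 0.0812
grip_force: 0.0
```

servo_tool(
  targets=[
    [[0,0,-0.02,0,0,0],[0,0,-0.03,0,0,0],[0,0,-0.03,0,0,0],[0,0,0,0,0,0],[0,0,0,0,0,0]],
  ],
)

```text
time_s: 14.75
tool_pos: [0.5089, 0.2836, 0.1158]
tcp_rot: [-3.119, 0.358, -0.006]
force: [0.9, -0.7, -0.0]
gripper_width: 0.0829
grip_force: 0.0
```

Run:
```python
from h import *
to([.5078,.2832,.064])
s=cam("side");t=cam("top")
for c in(s,t):
    u=proj(c,[.5078,.2832,.093]).astype(int); print("exp",u)
    b=blob(c,(15,130,150),(35,255,255),(u[0]-25,u[1]-22,u[0]+25,u[1]+22)); Q=np.array([ray(c,q,.093) for q in b]); r=rect(Q); print(len(b),b.mean(0),np.round(r[0],1),np.round(r[1],1),r[2])
k=lambda c,u,v:cv2.resize(c["image"][v-45:v+45,u-45:u+45],(400,400),interpolation=cv2.INTER_CUBIC)
cv2.imwrite("pics/g.png",np.hstack([k(s,220,110),k(t,95,234)])[:,:,::-1])
```

```text
t 14.75 pos [0.5089 0.2836 0.1158] F [ 0.9 -0.7 -0. ] xang -13.1 zax [ 0.004  0.001 -1.   ] w 0.0829
shift [-0.0012  0.0008  0.0518]
exp [219 111]
38 [219.44736842 111.92105263] [506.4 277.9] [51.3 37.3] 76.52091979980469
exp [ 93 233]Traceback (most recent call last):
  File "<stdin>", line 6, in <module>
  File "h.py", line 13, in blob
    cs,_=cv2.findContours(k,cv2.RETR_EXTERNAL,cv2.CHAIN_APPROX_NONE); return max(cs,key=cv2.contourArea)[:,0].astype(float)
                                                                             ~~~^^^^^^^^^^^^^^^^^^^^^^^^
ValueError: max() iterable argument is empty
```

The side view shows the die proud in the block at about (0.507, 0.284), with a side face visible below the top face. Descending onto it.

servo_tool(
  targets=[
    [[0,0,0.02,0,0,0],[0,0,0.018,0,0,0],[0,0,0.007,0,0,0],[0,0,0.0025,0,0,0],[0,0,0,0,0,0],[0,0,0,0,0,0]],
  ],
)

```text
time_s: 15.35
tool_pos: [0.508, 0.2833, 0.0666]
tcp_rot: [3.121, -0.358, 0.0]
force: [0.1, -0.0, -0.3]
gripper_width: 0.0825
grip_force: 0.0
```

servo_tool(
  targets=[
    [[0,0,0.0015,0,0,0],[0,0,0,0,0,0]],
  ],
)

```text
time_s: 15.52
tool_pos: [0.5081, 0.2834, 0.0654]
tcp_rot: [-3.121, 0.358, -0.002]
force: [-0.7, 0.2, 1.0]
gripper_width: 0.0827
grip_force: 0.0
```

servo_tool(
  targets=[
    [[0,0,0.001,0,0,0],[0,0,0,0,0,0],[0,0,0,0,0,0],[0,0,0,0,0,0],[0,0,0,0,0,0],[0,0,0,0,0,0],[0,0,0,0,0,0],[0,0,0,0,0,0],[0,0,0,0,0,0],[0,0,0,0,0,0]],
  ],
  grip=0.2,
  force=20,
)

```text
time_s: 16.35
tool_pos: [0.5077, 0.2832, 0.0639]
tcp_rot: [3.121, -0.358, 0.0]
force: [-0.2, -0.0, -0.4]
gripper_width: 0.0358
grip_force: 20.0
```

Gripped at 35.8 mm, which is the die. Lifting slowly.

servo_tool(
  targets=[
    [[0,0,-0.003,0,0,0],[0,0,-0.005,0,0,0],[0,0,-0.006,0,0,0],[0,0,-0.006,0,0,0],[0,0,-0.006,0,0,0],[0,0,-0.01,0,0,0],[0,0,-0.015,0,0,0],[0,0,-0.02,0,0,0],[0,0,-0.01,0,0,0],[0,0,0,0,0,0],[0,0,0,0,0,0],[0,0,0,0,0,0]],
  ],
)

```text
time_s: 17.35
tool_pos: [0.5071, 0.283, 0.144]
tcp_rot: [3.12, -0.358, -0.002]
force: [0.5, -0.6, -2.0]
gripper_width: 0.0354
grip_force: 20.0
```

Run:
```python
from h import *
t=cam("top");s=cam("side")
M=to([.5185,-.021,.1])
# tray inner floor corners: outline contour on rim plane (z=.016), both views, earlier (.5186,-.0213)
b=blob(t,(12,50,120),(30,255,255),(195,180,285,280)); Q=np.array([ray(t,q,.016) for q in b]); r=rect(Q); print(np.round(r[0],1),r[1])
k=lambda c,u,v:cv2.resize(c["image"][v-45:v+45,u-45:u+45],(400,400),interpolation=cv2.INTER_CUBIC)
cv2.imwrite("pics/g.png",np.hstack([k(s,220,100),k(t,95,234)])[:,:,::-1])
```

```text
t 17.45 pos [0.507  0.283  0.1437] F [ 0.4 -0.4 -1.4] xang -13.1 zax [-0.002 -0.001 -1.   ] w 0.0361
shift [0.0801 0.2934 0.0439]
[519.3 -21.4] (155.25772094726562, 124.71946716308594)
```

View pics/g.png

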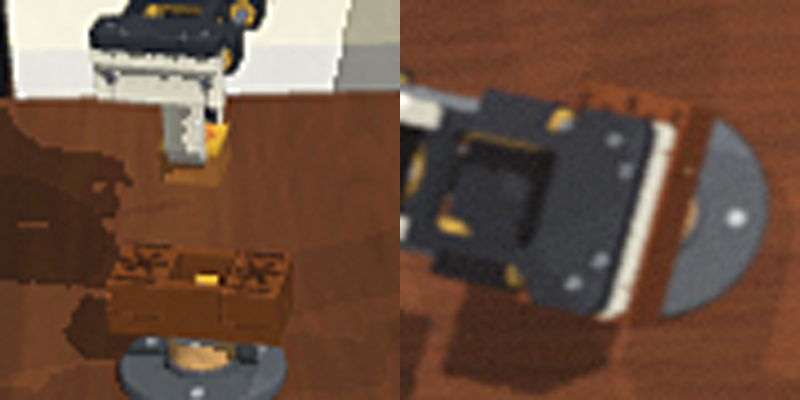

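The side view shows the die held at crop (195,155), with the empty block level on the post at (200,290). Carrying to the tray; contact should come at reported z ≈ 0.001.

servo_tool(
  targets=[
    [[0.005,0.018,0,0,0,0],[0.01,0.036,0,0,0,0],[0.01,0.036,0,0,0,0],[0.01,0.036,0,0,0,0],[0.01,0.036,0,0,0,0],[0.01,0.036,0,0,0,0],[0.01,0.036,0,0,0,0],[0.01,0.036,0,0,0,0],[0.005,0.023,0,0,0,0],[0,0,0.02,0,0,0],[0,0,0.03,0,0,0],[0,0,0.03,0,0,0],[0,0,0.02,0,0,0],[0,0,0.01,0,0,0],[0,0,0,0,0,0],[0,0,0,0,0,0]],
  ],
)

```text
time_s: 18.78
tool_pos: [0.5194, -0.0203, 0.0349]
tcp_rot: [3.121, -0.358, -0.001]
force: [-0.5, -0.1, -0.3]
gripper_width: 0.0356
grip_force: 20.0
```

Run:
```python
from h import *
to([.519,-.021,.001])
```

```text
t 18.7833 pos [ 0.5194 -0.0203  0.0349] F [-0.5 -0.1 -0.3] xang -13.1 zax [-0.001  0.    -1.   ] w 0.0356
shift [-0.0002  0.0008  0.0339]
```

servo_tool(
  targets=[
    [[0,0.001,0.01,0,0,0],[0,0,0.01,0,0,0],[0,0,0.006,0,0,0],[0,0,0.003,0,0,0],[0,0,0.002,0,0,0],[0,0,0.001,0,0,0],[0,0,0,0,0,0],[0,0,0,0,0,0]],
  ],
)

```text
time_s: 19.45
tool_pos: [0.5193, -0.0213, 0.0031]
tcp_rot: [3.121, -0.358, 0.001]
force: [-0.1, 0.1, -0.6]
gripper_width: 0.0359
grip_force: 20.0
```

servo_tool(
  targets=[
    [[0,0,0.001,0,0,0],[0,0,0.001,0,0,0],[0,0,0,0,0,0],[0,0,0,0,0,0]],
  ],
)

```text
time_s: 19.78
tool_pos: [0.5193, -0.0213, 0.0014]
tcp_rot: [3.121, -0.358, 0.001]
force: [-0.4, 0.1, 2.9]
gripper_width: 0.0361
grip_force: 20.0
```

Contact at z = 0.0014. Releasing gently, then retreating.

servo_tool(
  targets=[
    [[0,0,0,0,0,0],[0,0,0,0,0,0],[0,0,0,0,0,0],[0,0,0,0,0,0],[0,0,0,0,0,0]],
  ],
  grip=0.6,
)

```text
time_s: 20.2
tool_pos: [0.519, -0.0213, 0.0008]
tcp_rot: [3.121, -0.358, -0.0]
force: [-0.0, -0.6, 0.4]
gripper_width: 0.0545
grip_force: 0.0
```

servo_tool(
  targets=[
    [[0,0,-0.01,0,0,0],[0,0,-0.03,0,0,0],[0,0,-0.035,0,0,0],[0,0,-0.035,0,0,0],[0,0,-0.035,0,0,0],[-0.035,0.01,-0.02,0,0,0],[-0.035,0.02,0,0,0,0],[-0.03,0.04,0,0,0,0],[0,0.04,0,0,0,0],[0,0.04,0,0,0,0],[0,0.04,0,0,0,0],[0,0.04,0,0,0,0],[0,0,0,0,0,0],[0,0,0,0,0,0]],
  ],
)

```text
time_s: 21.37
tool_pos: [0.3753, -0.2189, 0.1664]
tcp_rot: [3.12, -0.365, 0.001]
force: [0.1, 1.1, 0.9]
gripper_width: 0.0556
grip_force: 0.0
```

Run:
```python
from h import *
to([0,0,0])
for n in("top","side"):
    c=cam(n); t=proj(c,[.519,-.021,.03]).astype(int)
    b=blob(c,(15,130,150),(35,255,255),(t[0]-35,t[1]-30,t[0]+35,t[1]+30)); Q=np.array([ray(c,q,.03) for q in b]); r=rect(Q); print(n,len(b),np.round(r[0],1),np.round(r[1],1))
    o=cv2.imread(f"pics/{n}0.png"); d=cv2.absdiff(o,np.ascontiguousarray(c["image"][:,:,::-1])).max(2)
    for k,p in dict(bowl=[.72,.11,.03],jar=[.72,.02,.04],spare=[.72,-.13,.04]).items():
        u=proj(c,p).astype(int); print(k,u,(d[u[1]-20:u[1]+20,u[0]-20:u[0]+20]>40).sum())
```

```text
t 21.3667 pos [ 0.3753 -0.2189  0.1664] F [0.1 1.1 0.9] xang -13.4 zax [ 0. -0. -1.] w 0.0556
shift [-0.4158 -0.1264  0.1662]
top 73 [513.5 -14. ] [46.8 49.2]
bowl [182 143] 0
jar [220 141] 0
spare [284 140] 0
side 271 [515.8 -37.5] [140.5 106.8]
bowl [302 161] 0
jar [308 177] 0
spare [319 217] 0
```

Run:
```python
from h import *
for n in("top","side"):
    c=cam(n); t=proj(c,[.519,-.021,.03]).astype(int)
    b=blob(c,(15,145,150),(35,255,255),(t[0]-20,t[1]-20,t[0]+20,t[1]+20)); Q=np.array([ray(c,q,.03) for q in b]); r=rect(Q); print(n,len(b),np.round(r[0],1),np.round(r[1],1), c["hsv"][t[1]-3:t[1]+4:3,t[0]-3:t[0]+4:3].tolist())
    # block on stand: dark pocket/teak colours at expected block-top corners
    for dx in(-.045,.045): u=proj(c,[.5077+dx*.974,.2832-dx*.227,.081]).astype(int); print("teak",c["hsv"][u[1],u[0]])
print(get_obs()["force"])
```

```text
top 56 [518.1 -19. ] [36.8 35.7] [[[22, 142, 252], [24, 147, 252], [19, 146, 250]], [[19, 161, 237], [13, 141, 250], [21, 142, 251]], [[21, 156, 245], [23, 146, 252], [22, 147, 251]]]
teak [ 10 177 105]
teak [ 10 166  95]
side 51 [518.9 -23.8] [45.2 39.3] [[[11, 175, 219], [19, 186, 225], [24, 191, 244]], [[17, 182, 218], [9, 163, 235], [15, 181, 176]], [[22, 189, 236], [19, 180, 239], [13, 177, 212]]]
teak [ 11 177  95]
teak [  9 154  71]
[ 0.83081378  1.00284982 -0.42349621]
```

The die measures 36×37 mm, face up, at (0.518, −0.02), near the tray centre. The block is on the stand and the bystanders are unchanged. Handing in.

```bash
python3 -c "
from plant import *
print(finish_job())"
```

```text
the job is handed in; nothing more can be done
None
```

I handed the job in after about 21 s of robot time: the die lies face up near the middle of the tray, the empty block sits home on the stand, and the bowl, jar and spare block showed no change in either camera, but no verdict came back. The robot's reported height was about 34 mm too low, so while calibrating by touch I pressed the shut fingers on the block's plain end with about 70 N as it lay on the table (not on the stand); the block did not move and nothing stopped the run.

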